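Centre the egg cup on its serving stand

TASK

The egg cup with the boiled egg stands off to one side of its small round stone stand. Nudge the cup gently at its foot with the fingertips, without gripping or lifting it, until it stands upright in the middle of the stand, with the egg still sitting in it. Do not touch the egg, and leave the stand and everything else where they are.

Things in the scene. Friction and masses are not known exactly. Their poses are not given: they have to be found in the camera images.
- stand: Round grey stone pedestal, loose but heavy (0.7 kg), standing on the worktop: 35 mm high, flat plain round top 100 mm across (the rim of the top is 8 mm thick, waist 48 mm across below, foot 80 mm across). Origin: centre of its underside; z up, so its top face is 35 mm above the origin. It is round: its yaw has no visible meaning.
- egg_cup: White china egg cup, loose, standing off-centre (14 to 23 mm off, in any direction) on the stand's top: 34 mm high, about 0.09 kg, flat round foot 52 mm across and 8 mm high, narrow stem 26 mm across above it, open bowl 44 mm across at the rim. Origin: centre of the foot's underside; z up. Slides on the stone at about 1 N of push at the foot; a push at the rim can tip it.
- egg: Brown egg, 40 mm across and 45 mm long, about 0.055 kg, standing loose in the cup, resting on the cup's inner rim. Origin: the middle of the egg where it is widest, 20 mm above its lower end and about 40 mm above the underside of the cup's foot; the egg's top is about 65 mm above the underside of the foot. It must stay in the cup and not be touched.
- mug: White coffee mug, 92 x 127 x 95 mm high, a bystander on the worktop. Origin: centre of its underside.
- pepper: Pepper shaker, 44 mm across, 90 mm high, a bystander on the worktop. Origin: centre of its underside.
- candle: Thick pillar candle, 52 mm across, 144 mm high, a bystander on the worktop behind the stand. Origin: centre of its underside.
- spoon_a: Table spoon lying on the worktop, 187 x 31 x 6 mm, a bystander. Origin: centre of its underside; x along its length.
- spoon_b: Another table spoon lying on the worktop, 187 x 31 x 6 mm, a bystander. Origin: centre of its underside; x along its length.
There are look-alikes about, which are no part of the job. Of the things like the stand, leave any that is purple; of the rest the smaller one is meant.

How it is judged:
By the outcome, as a careful person would: the job done as asked, in the order asked, and still so for the second after the job is handed in, with the robot touching nothing.
It also fails if it takes over 45 s, if anything falls off the work surface, if the arm or the gripper's body presses on something with over 40 N, if the wrist force passes 120 N, or if a joint passes its speed limit or range.

ROBOT

A 6-joint arm with a two-finger parallel gripper is mounted at the origin on a cart in front of the work surface, level with it; the furniture and walls round the work are solid. World frame = base frame: x ahead of the robot, y to its left, z up, the work surface at z = 0. Lengths are in m, angles in degrees, forces in N, time in s.
With the tool pointing down it reaches from about 0.4 to 0.825 m from the base axis. Payload 7 kg.
Tool frame: the origin (TCP) lies between the finger pads; the fingertips stand 22 mm ahead of it and the grasp point (between the pads) lies 3 mm ahead of it; z points along the fingers, y is the line along which they close (so a half turn about z gives the same grasp; the last joint's range is limited). The gripper opens to 88 mm and grips with 3 to 60 N. Pads are 19 mm wide; open, the fingers measure 130 mm over their backs; the gripper's body (78 mm by 193 mm) begins 47 mm behind the grasp point.
Start: joints at [84.116, 20.546, 0.682, 0, -70.136, -16.507], TCP at [0.257, 0.624, 0.249] pointing down, gripper open.
Joint ranges: [-176.03, 176.03], [-82.01, 121.73], [-58.28, 71.71], [-173.87, 95.51], [-174.79, -0.11], [-173.66, 173.66]. Speed limits (degrees/s): [136.94, 136.94, 172.46, 180, 180, 180].

INTERFACE

Orientations are given as [roll, pitch, yaw] about the fixed x, y, z axes, in that order (R = Rz(yaw) Ry(pitch) Rx(roll)).
In Python, from plant import ctrl gives the robot as it stands.
- The arm moves only by the tool apply_moves, never from a script. Its argument "targets" is a list of rows, each an object with "travel": the shift along the tool's x, y, z in mm, a list of three; "roll": the turn about the tool's z in degrees; "jaw": the finger opening in mm, from 0 to 87.6. In form: [{"travel": [tx, ty, tz], "roll": roll, "jaw": jaw}, ...]. A call has 1 to 10 rows; each row shifts and turns the commanded pose from where the row before left it, along the tool's axes as they then stand; what a row does not reach is not made up. A row lasts 1/10 s, in which the tool goes at most 50 mm and 8.59 degrees, less where a joint would pass 70% of its speed; a pose out of reach is approached as far as the arm can. A call with a gripper value outside its range is refused whole. The fingers move at their own pace and stop on an object; the grip force is fixed at half the most. Time passes only in rows, so rows that do not move let the fingers close. It gives the time, the measured TCP pose, the force, the opening and the grip force at its end, in the units of the state.
- ctrl.get_obs(): the state, without advancing time (a new reading comes with each control period).
- ctrl.snapshot(name): name is "side" or "top"; returns the picture (480x640x3 uint8, red, green, blue); there is no depth.
- ctrl.calibration(name): a dict with "K" (3x3 intrinsics, pixels), "extrinsics" (4x4, takes a point from camera to world coordinates). Camera axes: x right, y down, z forward; pixel columns grow to the right and rows downward; lengths in m; the calibration is good to about 2 mm. A picture is of the moment at which its call begins. calibration takes no time and is no camera call.
- ctrl.close_job(): hands the job in; it is judged then, once.
The state is a dict: "clock": time; "joint_pos": joint angles; "qvel": joint speeds; "tau": joint torques, N m; "tool_pos": TCP position; "orientation": TCP orientation; "force": force on the tool from outside, world axes, zero at the start; "moment": the same for the moment, N m; "opening": finger opening in m; "gripper_force": force on a finger pad.
Only numpy, scipy, OpenCV 4.12 (cv2) and the standard library are available. Lean on these libraries where they do the work, as an engineer would, in place of code of your own. Each camera call takes 0.05 s, during which the arm holds its last target. There are 200 camera calls.

## Working session

There is one attempt and no reset: what is moved stays moved. The work goes in short steps, Python scripts to look and compute and a tool call to move; the robot and the scene stay as the last step left them, time stands still between calls to the robot, and variables do not carry over. Pictures are saved under pics/ and viewed, at most 10 in all, crops included, and the job is handed in when it is done.

Besides the shell and the picture viewer there is one more tool, called after ">>>" as name(argument=value, ...) on one line, values as JSON. apply_moves: Moves the arm, as the interface text tells. Its arguments: {"type":"object","properties":{"targets":{"type":"array","items":{"type":"object","properties":{"travel":{"type":"array","items":{"type":"number"}},"roll":{"type":"number"},"jaw":{"type":"number"}}}}},"required":["targets"]}

```bash
mkdir -p pics; python3 - <<'E'
from plant import ctrl
import cv2,numpy as np
for n in("top","side"):
    cv2.imwrite(f"pics/{n}0.png",ctrl.snapshot(n)[:,:,::-1]); c=ctrl.calibration(n); print(n,np.round(c["K"],1).tolist(),np.round(c["extrinsics"],3).tolist())
o=ctrl.get_obs(); print(o["clock"],o["tool_pos"],o["orientation"],o["opening"])
E
```

```text
top [[477.5, 0.0, 324.0], [0.0, 477.5, 240.1], [0.0, 0.0, 1.0]] [[0.032, -0.968, 0.25, 0.355], [-0.999, -0.032, 0.005, 0.007], [0.003, -0.25, -0.968, 1.044], [0.0, 0.0, 0.0, 1.0]]
side [[490.7, 0.0, 317.9], [0.0, 490.7, 240.3], [0.0, 0.0, 1.0]] [[0.943, -0.148, 0.296, 0.259], [-0.332, -0.429, 0.84, -0.915], [0.002, -0.891, -0.454, 0.562], [0.0, 0.0, 0.0, 1.0]]
0.1 [0.256982   0.62373402 0.24773309] [ 1.79916119e+02 -7.12420308e-03 -2.23959687e+01] 0.08749265195469101
```

View pics/top0.png

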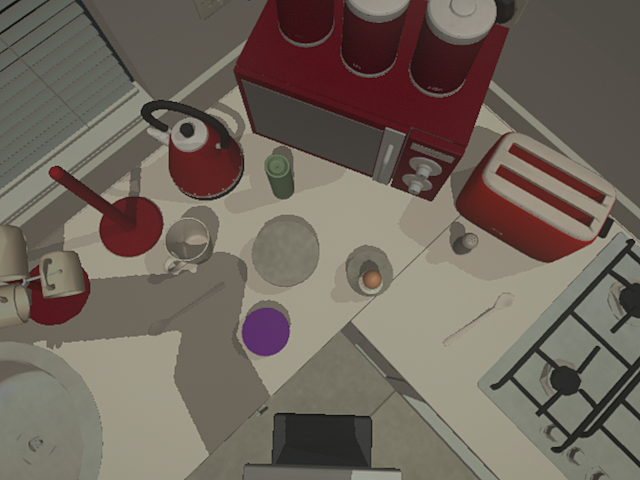

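View pics/side0.png

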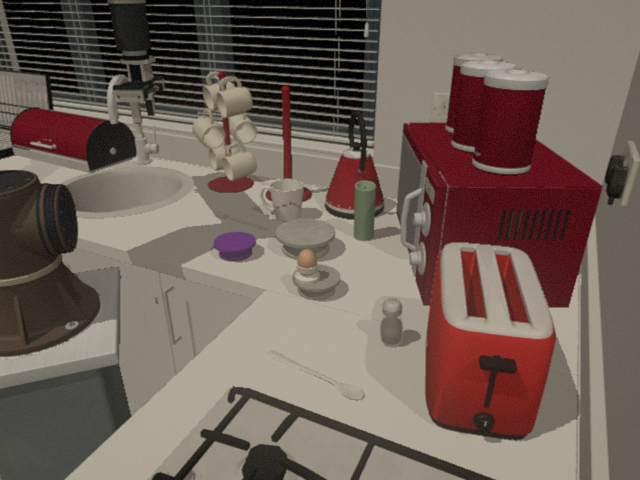

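Stand-like things in the top view are the large grey one (286,250), the purple one (266,332) and the small grey one (369,270), which carries the cup and egg. The small grey one fits: it isn't purple and it's the smaller of the two greys. I'll confirm in a crop.

```bash
python3 - <<'E'
import cv2,numpy as np
a=cv2.imread("pics/top0.png")[235:305,335:405]; b=cv2.imread("pics/side0.png")[240:310,280:350]
f=lambda i:cv2.resize(i,(400,400),interpolation=cv2.INTER_CUBIC)
cv2.imwrite("pics/crop0.png",cv2.convertScaleAbs(np.hstack([f(a),f(b)]),alpha=1.4))
E
```

```text
(no output)
```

View pics/crop0.png

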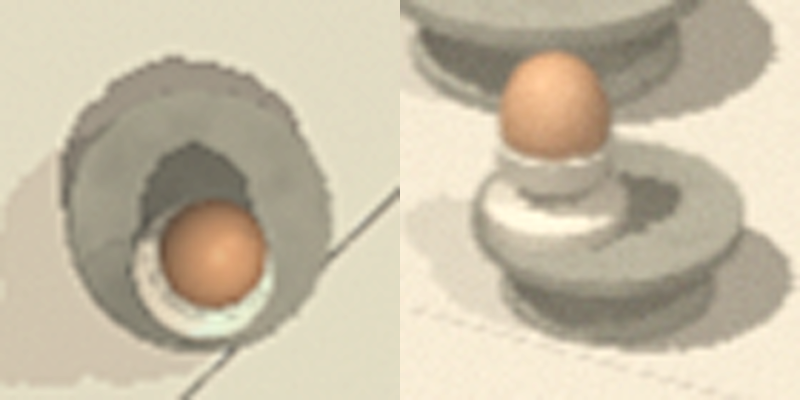

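The crop confirms it: the small grey stand with the white cup and brown egg. The stand's top centre is near top px (369.8,273.5) and side px (316.8,277.1). The cup is towards the bottom of the top image, its foot centre near (370.5,282.2). Next I'll compute positions and check them by overlay.

```bash
cat > h.py <<'E'
from plant import ctrl
import cv2,numpy as np
def ray(n,u,v,z):
    c=ctrl.calibration(n);E=np.array(c["extrinsics"]);d=E[:3,:3]@np.linalg.inv(c["K"])@[u,v,1]
    return E[:3,3]+d*(z-E[2,3])/d[2]
def proj(n,P):
    c=ctrl.calibration(n);E=np.linalg.inv(c["extrinsics"]);p=np.atleast_2d(P)@E[:3,:3].T+E[:3,3]
    q=p@np.array(c["K"]).T;return q[:,:2]/q[:,2:]
def circ(c,r,z):
    t=np.linspace(0,2*np.pi,73);return np.c_[c[0]+r*np.cos(t),c[1]+r*np.sin(t),0*t+z]
def overlay(imgs,stand,cup,name,extra=[],x=0.0):
    out=[]
    for n,(x0,y0) in (("top",(335,235)),("side",(280,240))):
        i=cv2.convertScaleAbs(cv2.resize(imgs[n][y0:y0+70,x0:x0+70],(400,400),interpolation=cv2.INTER_CUBIC),alpha=1.4)
        s=400/70
        for P,col in [(circ(stand,.05,.035),(255,0,0)),(circ(cup,.026,.035),(0,0,255)),(circ(cup,.026,.043),(0,160,0)),(circ(cup,.022,.069),(255,0,255))]+list(extra):
            q=(proj(n,P)-[x0,y0]+.5)*s-.5
            cv2.polylines(i,[np.int32(q)],False,col,1)
        out.append(i)
    cv2.imwrite(name,np.hstack(out))
E
python3 - <<'E'
from h import *
print("stand",ray("top",369.8,273.5,.035),ray("side",316.8,277.1,.035))
print("cup",ray("top",370.5,282.2,.041))
S=(ray("top",369.8,273.5,.035)+ray("side",316.8,277.1,.035))/2
print("egg top",ray("top",335+213/5.714,235+253/5.714,.075),"side",ray("side",280+154/5.714,240+107/5.714,.077))
C=ray("top",370.5,282.2,.041)
overlay({n:cv2.imread(f"pics/{n}0.png") for n in("top","side")},S,C,"pics/ov0.png")
E
```

```text
stand [ 0.54433421 -0.08877735  0.035     ] [ 0.54525987 -0.09695058  0.035     ]
cup [ 0.52453078 -0.08984229  0.041     ]
egg top [ 0.52495002 -0.09016057  0.075     ] side [ 0.52713661 -0.08810007  0.077     ]
```

View pics/ov0.png

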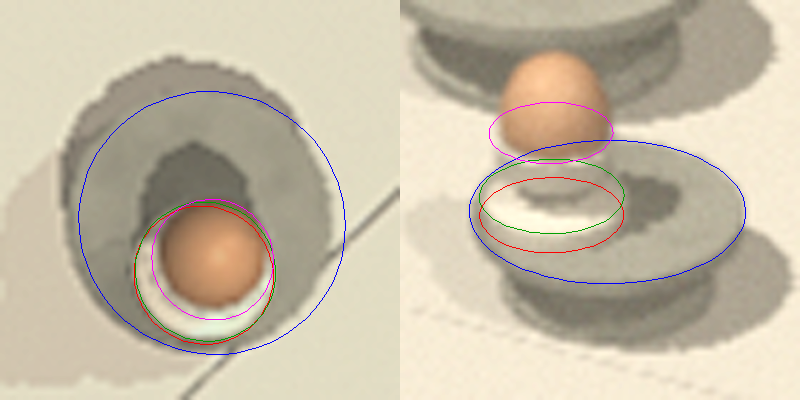

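The overlay shows the top-view fit is right: stand (0.544,-0.089), cup foot (0.5245,-0.090), so about 20 mm off toward the robot. The averaged stand y was biased by the rim's side face in the side view. Plan: approach from the robot side with a 20 mm jaw gap (two-point contact at the foot) and push along +x. First I'll move over at height.

>>> apply_moves(targets=[{"travel": [20.6, 31.2, 0], "roll": 0, "jaw": 20}, {"travel": [20.6, 31.2, 0], "roll": 0, "jaw": 20}, {"travel": [20.6, 31.2, 0], "roll": 0, "jaw": 20}, {"travel": [20.6, 31.2, 0], "roll": 0, "jaw": 20}, {"travel": [20.6, 31.2, 0], "roll": 0, "jaw": 20}, {"travel": [20.6, 31.2, 0], "roll": 0, "jaw": 20}])

```text
clock: 0.7
tool_pos: [0.3001, 0.4022, 0.2482]
orientation: [180.0, 0.0, -22.4]
force: [1.6, -0.4, -0.1]
opening: 0.0452
gripper_force: 0.0
```

>>> apply_moves(targets=[{"travel": [24, 26.9, 0], "roll": 0, "jaw": 20}, {"travel": [24, 26.9, 0], "roll": 0, "jaw": 20}, {"travel": [24, 26.9, 0], "roll": 0, "jaw": 20}, {"travel": [24, 26.9, 0], "roll": 0, "jaw": 20}, {"travel": [24, 26.9, 0], "roll": 0, "jaw": 20}, {"travel": [24, 26.9, 0], "roll": 0, "jaw": 20}, {"travel": [24, 26.9, 0], "roll": 0, "jaw": 20}, {"travel": [24, 26.9, 0], "roll": 0, "jaw": 20}, {"travel": [24, 26.9, 0], "roll": 0, "jaw": 20}, {"travel": [24, 26.9, 0], "roll": 0, "jaw": 20}])

```text
clock: 1.7
tool_pos: [0.4195, 0.0623, 0.2485]
orientation: [-180.0, 0.0, -22.4]
force: [-0.3, 0.7, -0.6]
opening: 0.0201
gripper_force: 0.0
```

>>> apply_moves(targets=[{"travel": [0, 0, 0], "roll": -8.5, "jaw": 20}, {"travel": [0, 0, 0], "roll": -8.5, "jaw": 20}, {"travel": [0, 0, 0], "roll": -8.4, "jaw": 20}, {"travel": [0, 0, 0], "roll": 0, "jaw": 20}, {"travel": [0, 0, 0], "roll": 0, "jaw": 20}])

```text
clock: 2.2
tool_pos: [0.4194, 0.0637, 0.2484]
orientation: [180.0, 0.0, 2.8]
force: [0.6, -0.3, -0.2]
opening: 0.0203
gripper_force: 0.0
```

>>> apply_moves(targets=[{"travel": [3.3, 39.7, 0], "roll": 0, "jaw": 20}, {"travel": [3.3, 39.7, 0], "roll": 0, "jaw": 20}, {"travel": [3.3, 39.7, 0], "roll": 0, "jaw": 20}, {"travel": [3.3, 39.7, 0], "roll": 0, "jaw": 20}, {"travel": [0, 0, 40], "roll": 0, "jaw": 20}, {"travel": [0, 0, 40], "roll": 0, "jaw": 20}, {"travel": [0, 0, 40], "roll": 0, "jaw": 20}, {"travel": [0, 0, 40], "roll": 0, "jaw": 20}, {"travel": [0, 0, 26.5], "roll": 0, "jaw": 20}, {"travel": [0, 0, 0], "roll": 0, "jaw": 20}])

```text
clock: 3.2
tool_pos: [0.4385, -0.0944, 0.059]
orientation: [180.0, 0.4, 2.8]
force: [-0.4, -0.2, -0.1]
opening: 0.0203
gripper_force: 0.0
```

```bash
python3 - <<'E'
from h import *
im={n:ctrl.snapshot(n)[:,:,::-1] for n in("top","side")}
for n in im: cv2.imwrite(f"pics/{n}1.png",im[n])
o=ctrl.get_obs();print(o["tool_pos"],o["orientation"])
overlay(im,(.5443,-.0888),(.5245,-.0898),"pics/ov1.png")
E
```

```text
[ 0.44128051 -0.09405357  0.06239183] [1.79970268e+02 5.83984288e-02 2.93379053e+00]
```

View pics/ov1.png

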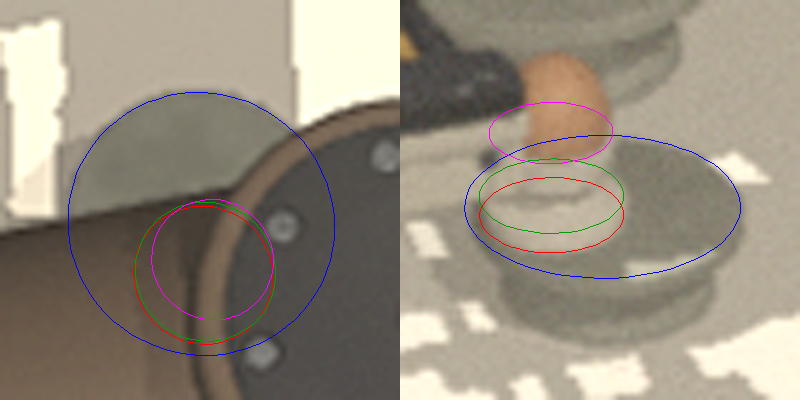

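>>> apply_moves(targets=[{"travel": [8, 0, 0.3], "roll": 0, "jaw": 20}, {"travel": [8, 0, 0.3], "roll": 0, "jaw": 20}, {"travel": [8, 0, 0.2], "roll": 0, "jaw": 20}, {"travel": [8, 0, 0], "roll": 0, "jaw": 20}, {"travel": [5, 0, 0], "roll": 0, "jaw": 20}, {"travel": [2, 0, 0], "roll": 0, "jaw": 20}, {"travel": [1, 0, 0], "roll": 0, "jaw": 20}, {"travel": [0, 0, 0], "roll": 0, "jaw": 20}, {"travel": [0, 0, 0], "roll": 0, "jaw": 20}])

```text
clock: 4.2
tool_pos: [0.4807, -0.0921, 0.0612]
orientation: [180.0, 0.0, 3.0]
force: [-0.0, 0.4, 0.8]
opening: 0.0199
gripper_force: 0.0
```

>>> apply_moves(targets=[{"travel": [1, 0, 0], "roll": 0, "jaw": 20}, {"travel": [1, 0, 0], "roll": 0, "jaw": 20}, {"travel": [1, 0, 0], "roll": 0, "jaw": 20}, {"travel": [1, 0, 0], "roll": 0, "jaw": 20}, {"travel": [1, 0, 0], "roll": 0, "jaw": 20}, {"travel": [1, 0, 0], "roll": 0, "jaw": 20}, {"travel": [1, 0, 0], "roll": 0, "jaw": 20}, {"travel": [1, 0, 0], "roll": 0, "jaw": 20}, {"travel": [1, 0, 0], "roll": 0, "jaw": 20}, {"travel": [1, 0, 0], "roll": 0, "jaw": 20}])

```text
clock: 5.2
tool_pos: [0.4909, -0.0915, 0.0612]
orientation: [180.0, 0.0, 3.0]
force: [-0.5, -0.3, -0.0]
opening: 0.0199
gripper_force: 0.3
```

```bash
python3 - <<'E'
from h import *
im={n:ctrl.snapshot(n)[:,:,::-1] for n in("top","side")}
o=ctrl.get_obs();print(o["clock"],o["tool_pos"],o["orientation"],o["force"])
overlay(im,(.5443,-.0888),(.5245,-.0898),"pics/ov2.png")
E
```

```text
5.3 [ 0.49096067 -0.09151313  0.06121046] [1.79998260e+02 1.59204492e-02 3.00496856e+00] [-0.7180975   0.02679394 -0.08288907]
```

View pics/ov2.png

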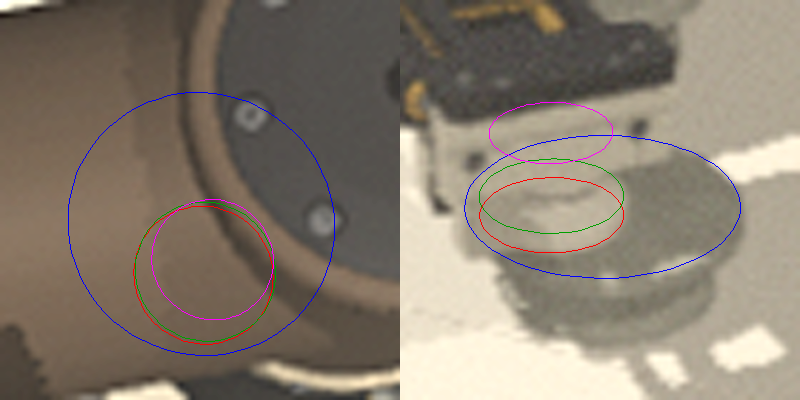

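>>> apply_moves(targets=[{"travel": [1, 0, 0], "roll": 0, "jaw": 20}, {"travel": [1, 0, 0], "roll": 0, "jaw": 20}, {"travel": [1, 0, 0], "roll": 0, "jaw": 20}, {"travel": [1, 0, 0], "roll": 0, "jaw": 20}, {"travel": [1, 0, 0], "roll": 0, "jaw": 20}, {"travel": [1, 0, 0], "roll": 0, "jaw": 20}, {"travel": [1, 0, 0], "roll": 0, "jaw": 20}, {"travel": [1, 0, 0], "roll": 0, "jaw": 20}])

```text
clock: 6.1
tool_pos: [0.499, -0.0911, 0.0613]
orientation: [-180.0, 0.0, 3.0]
force: [-1.2, 0.6, 0.9]
opening: 0.0201
gripper_force: 0.3
```

>>> apply_moves(targets=[{"travel": [1, 0, 0], "roll": 0, "jaw": 20}, {"travel": [1, 0, 0], "roll": 0, "jaw": 20}, {"travel": [1, 0, 0], "roll": 0, "jaw": 20}, {"travel": [1, 0, 0], "roll": 0, "jaw": 20}, {"travel": [1, 0, 0], "roll": 0, "jaw": 20}, {"travel": [1, 0, 0], "roll": 0, "jaw": 20}, {"travel": [1, 0, 0], "roll": 0, "jaw": 20}, {"travel": [1, 0, 0], "roll": 0, "jaw": 20}, {"travel": [0, 0, 0], "roll": 0, "jaw": 20}])

```text
clock: 7.0
tool_pos: [0.5072, -0.0906, 0.0613]
orientation: [180.0, -0.0, 3.0]
force: [0.0, -0.3, -0.2]
opening: 0.02
gripper_force: 0.1
```

```bash
python3 - <<'E'
from h import *
im={n:ctrl.snapshot(n)[:,:,::-1] for n in("top","side")}
o=ctrl.get_obs();print(o["clock"],o["tool_pos"],o["orientation"],o["force"])
overlay(im,(.5455,-.0895),(.5415,-.0895),"pics/ov3.png")
E
```

```text
7.1 [ 0.50712999 -0.09061745  0.06130982] [-1.79998462e+02 -1.65477334e-02  3.01102069e+00] [-0.382665   -0.1613121  -0.76224635]
```

View pics/ov3.png

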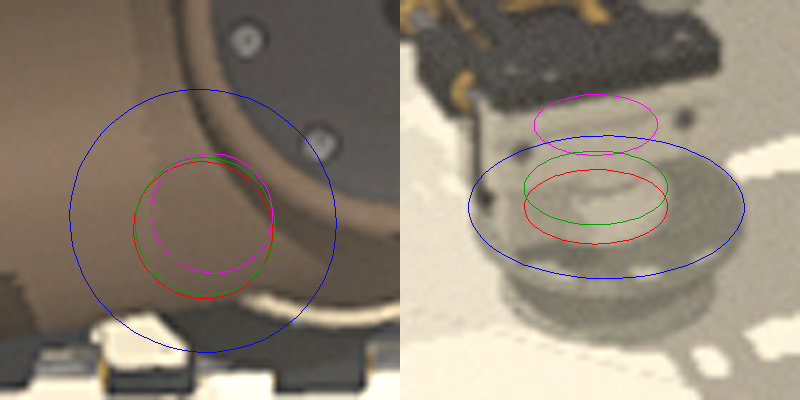

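The foot now reads 524..668 in the side crop against the stand's 478..742, so about 4 mm remain. I'll push 4 mm, back straight off, lift and look from clear.

>>> apply_moves(targets=[{"travel": [1, 0, 0], "roll": 0, "jaw": 20}, {"travel": [1, 0, 0], "roll": 0, "jaw": 20}, {"travel": [1, 0, 0], "roll": 0, "jaw": 20}, {"travel": [1, 0, 0], "roll": 0, "jaw": 20}, {"travel": [0, 0, 0], "roll": 0, "jaw": 20}, {"travel": [-1, 0, 0], "roll": 0, "jaw": 20}, {"travel": [-3, 0, 0], "roll": 0, "jaw": 20}, {"travel": [-6, 0, 0], "roll": 0, "jaw": 20}, {"travel": [-10, 0, 0], "roll": 0, "jaw": 20}, {"travel": [-12, 0, 0], "roll": 0, "jaw": 20}])

```text
clock: 8.1
tool_pos: [0.478, -0.0922, 0.0612]
orientation: [-180.0, 0.0, 3.0]
force: [0.3, 0.8, -0.3]
opening: 0.0198
gripper_force: 0.0
```

>>> apply_moves(targets=[{"travel": [-15, 0, 0], "roll": 0, "jaw": 20}, {"travel": [-15, 0, 0], "roll": 0, "jaw": 20}, {"travel": [-10, 0, 0], "roll": 0, "jaw": 20}, {"travel": [0, 0, -30], "roll": 0, "jaw": 20}, {"travel": [0, 0, -40], "roll": 0, "jaw": 20}, {"travel": [0, 0, -40], "roll": 0, "jaw": 20}, {"travel": [0, 0, -40], "roll": 0, "jaw": 20}, {"travel": [0, -40, -35], "roll": 0, "jaw": 20}, {"travel": [0, -45, 0], "roll": 0, "jaw": 20}, {"travel": [0, -45, 0], "roll": 0, "jaw": 20}])

```text
clock: 9.1
tool_pos: [0.432, 0.0343, 0.2456]
orientation: [-179.9, -0.2, 2.9]
force: [1.4, -0.1, -0.5]
opening: 0.0202
gripper_force: 0.0
```

>>> apply_moves(targets=[{"travel": [0, -45, 0], "roll": 0, "jaw": 20}, {"travel": [0, -45, 0], "roll": 0, "jaw": 20}, {"travel": [0, -45, 0], "roll": 0, "jaw": 20}, {"travel": [0, -45, 0], "roll": 0, "jaw": 20}, {"travel": [0, -45, 0], "roll": 0, "jaw": 20}, {"travel": [0, 0, 0], "roll": 0, "jaw": 20}])

```text
clock: 9.7
tool_pos: [0.4201, 0.2619, 0.2439]
orientation: [-180.0, -0.0, 3.2]
force: [-0.3, -1.2, -0.1]
opening: 0.0199
gripper_force: 0.0
```

```bash
python3 - <<'E'
from h import *
im={n:ctrl.snapshot(n)[:,:,::-1] for n in("top","side")}
for n in im: cv2.imwrite(f"pics/{n}4.png",im[n])
o=ctrl.get_obs();print(o["clock"],o["tool_pos"],o["force"])
overlay(im,(.5445,-.0888),(.5445,-.0888),"pics/ov4.png")
E
```

```text
9.8 [0.41978377 0.25839703 0.24369461] [-0.35646443 -0.29493963  0.23436737]
```

View pics/ov4.png

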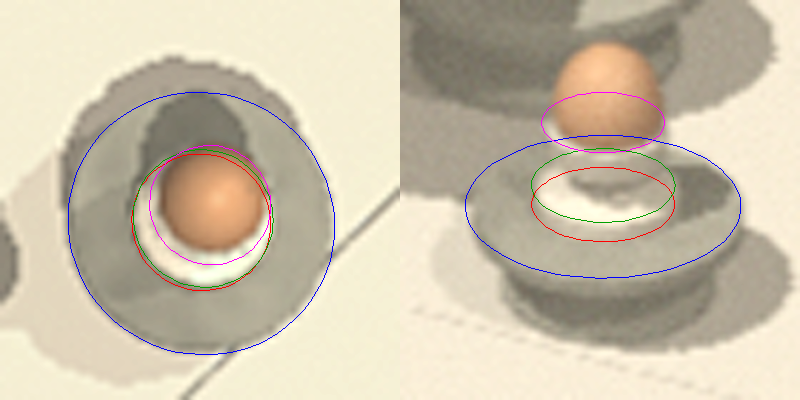

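The cup is upright with the egg seated and is nearly centred. I'll measure the residual with an edge fit.

```bash
python3 - <<'E'
from h import *
from scipy.ndimage import map_coordinates as mc
from scipy.optimize import differential_evolution as de
def fit(n,f,r,z,sgn,arc,x0=(.5445,-.0888),w=.009):
    g=cv2.cvtColor(cv2.imread(f),cv2.COLOR_BGR2GRAY).astype(float); t=np.radians(np.arange(*arc,3))
    S=lambda c,rr:mc(g,proj(n,np.c_[c[0]+rr*np.cos(t),c[1]+rr*np.sin(t),0*t+z]).T[::-1],order=1)
    J=lambda c:-np.mean(np.clip(sgn*(S(c,r-.0015)-S(c,r+.0015)),-10,25))
    q=de(J,[(x0[0]-w,x0[0]+w),(x0[1]-w,x0[1]+w)],seed=0,tol=1e-6); return np.round(q.x*1000,1),round(q.fun,1)
for k in "04":
  dx=-.02 if k=="0" else 0
  print(k,"top stand",fit("top",f"pics/top{k}.png",.05,.035,-1,(90,420)),"foot",fit("top",f"pics/top{k}.png",.026,.043,1,(100,270),(.5445+dx,-.0888)))
  print(k,"side stand",fit("side",f"pics/side{k}.png",.05,.035,-1,(-20,200)),"foot",fit("side",f"pics/side{k}.png",.026,.035,1,(200,350),(.5445+dx,-.0888)))
E
```

```text
0 top stand (array([546.8, -87.9]), np.float64(-15.7)) foot (array([524.9, -89.2]), np.float64(-25.0))Traceback (most recent call last):
  File "<stdin>", line 12, in <module>
  File "<stdin>", line 8, in fit
    return fun(*args, **kwargs)
    ret = solver.solve()
    next(self)
    ~~~~^^^^^^
    energy = self.func(parameters)
    return self.f(x, *self.args)
           ~~~~~~^^^^^^^^^^^^^^^
  File "<stdin>", line 7, in <lambda>
  File "<stdin>", line 6, in <lambda>
  File "h.py", line 7, in proj
    c=ctrl.calibration(n);E=np.linalg.inv(c["extrinsics"]);p=np.atleast_2d(P)@E[:3,:3].T+E[:3,3]
ValueError: time passes only in moves, steps and waits
```

```bash
python3 - <<'E'
import h; from h import *
from scipy.ndimage import map_coordinates as mc
from scipy.optimize import differential_evolution as de
cal={n:ctrl.calibration(n) for n in("top","side")}
class C: calibration=staticmethod(lambda n:cal[n])
h.ctrl=C
def fit(n,f,r,z,sgn,arc,x0=(.5445,-.0888),w=.009):
    g=cv2.cvtColor(cv2.imread(f),cv2.COLOR_BGR2GRAY).astype(float); t=np.radians(np.arange(*arc,3))
    S=lambda c,rr:mc(g,proj(n,np.c_[c[0]+rr*np.cos(t),c[1]+rr*np.sin(t),0*t+z]).T[::-1],order=1)
    J=lambda c:-np.mean(np.clip(sgn*(S(c,r-.0015)-S(c,r+.0015)),-10,25))
    q=de(J,[(x0[0]-w,x0[0]+w),(x0[1]-w,x0[1]+w)],seed=0,tol=1e-6); return np.round(q.x*1000,1),round(q.fun,1)
for k in "04":
  dx=-.02 if k=="0" else 0
  print(k,"top stand",fit("top",f"pics/top{k}.png",.05,.035,-1,(90,420)),"foot",fit("top",f"pics/top{k}.png",.026,.043,1,(100,270),(.5445+dx,-.0888)))
  print(k,"side stand",fit("side",f"pics/side{k}.png",.05,.035,-1,(-20,200)),"foot",fit("side",f"pics/side{k}.png",.026,.035,1,(200,350),(.5445+dx,-.0888)))
E
```

```text
0 top stand (array([546.8, -87.9]), np.float64(-15.7)) foot (array([524.9, -89.2]), np.float64(-25.0))
0 side stand (array([544.3, -92.1]), np.float64(-16.1)) foot (array([529.5, -79.8]), np.float64(-20.5))
4 top stand (array([546.3, -87.7]), np.float64(-16.5)) foot (array([546.2, -89.6]), np.float64(-25.0))
4 side stand (array([543.9, -95.5]), np.float64(-10.8)) foot (array([549.9, -79.8]), np.float64(-19.9))
```

The top-view fit gives stand (546.4,-87.8) mm and foot (546.2,-89.5) mm, so the cup is centred to within 2 mm. The stand hasn't moved and the egg is seated. The side-view fits hit their search bounds, so I'm disregarding them; read by eye, the side view agrees to about 1.5 mm. Handing in.

```bash
python3 -c "
from plant import ctrl
print(ctrl.close_job())"
```

```text
the job is handed in; nothing more can be done
None
```

The egg cup stands upright within about 2 mm of the stand's centre with the egg still in it, pushed only at its foot; the stand did not measurably move, and the job was handed in at about 10 s.

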